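# Set the spray turbine four clicks higher and start it

## Task

The paint is too thick for the spray turbine's present setting: put a fingertip in the finger slot of its dial and push the dial round clockwise (seen from above) by exactly four clicks, without running past the fourth, so that it rests in that click stop. Then press the green start button fully down and let it come back up. Leave the brush, the knob and everything else on the machine and the bench where they stand.

Things in the scene. Friction and masses are not known exactly. Their poses are not given: they have to be found in the camera images.
- turbine: spray turbine, a fixed blue box with a flat grey lid, 260 (x) x 320 (y) x 150 mm tall; origin at the centre of its underside, z up, its front (air vents, hose outlet) faces its own -x. Dial and start button are on the lid
- dial_axis (a point): point on the dial's upright axis at the dial's top, 178 mm above the table. The dial is a black disc, 110 mm across, lying flat on the lid, its top 28 mm above the lid, with one finger slot cut in from its rim. White ticks on the lid round the dial mark its stops, 30 degrees apart
- dial_slot (a point): point on the orange floor of the dial's finger slot, mid-width, 36 mm out from the axis; turns with the dial. The slot runs radially, 38 mm wide between parallel walls, from 14 mm off the axis out through the rim, open above and at the rim; floor 158 mm above the table, 20 mm below the dial's top. Closed fingertips fit in with play: push the wall on the clockwise side
- dial (a joint): angle of the dial in rad, 0 at the start (in a click stop), growing clockwise seen from above. Click stops every 0.5236 rad (30 deg), end stops at -1.047 and 4.189. Each takes about 0.15 N m (4 to 8 N at the slot) to leave; past half-way the dial snaps forward by itself and rests within about 0.02 rad of the next stop. Four clicks: 2.094
- start_button_top (a point): centre of the top face of the green start button, 32 mm across, its top 22 mm above the lid (172 mm above the table) when up; it moves with the button, which is pressed straight down
- start_button (a joint): travel of the start button in m: 0 up, 0.006 fully down; a spring pushes it back up, about 5 N holds it fully down
- tin_yellow: white paint tin with a yellow lid, 98 mm across, 118 mm tall; origin at the centre of its underside; loose, to be left alone
- tin_black: white paint tin with a black lid, 98 mm across, 118 mm tall; origin at the centre of its underside; loose, to be left alone
- jar_green: green glass jar with a steel lid, 68 mm across, 85 mm tall; origin at the centre of its underside; loose, to be left alone
- sanding_block: orange sanding block, 100 x 65 x 30 mm; origin at the centre of its underside; loose, to be left alone
- brush: paint brush lying along the back of the turbine's lid, 200 mm long; origin at mid-length, at the underside; loose, to be left alone
- furniture_knob: turned lilac furniture knob standing on the turbine's lid near the start button, 36 mm across, 34 mm tall; origin at the centre of its underside; loose, to be left alone

How it is judged:
By the outcome, as a careful person would: the job done as asked, in the order asked, and still so for the second after the job is handed in, with the robot touching nothing.
It also fails if it takes over 48 s, if anything falls off the work surface, if the arm or the gripper's body presses on something with over 40 N, if the wrist force passes 120 N, or if a joint passes its speed limit or range.

## Robot

A 6-joint arm with a two-finger parallel gripper is mounted at the origin on the work surface. World frame = base frame: x ahead of the robot, y to its left, z up, the work surface at z = 0. Lengths are in m, angles in degrees, forces in N, time in s.
With the tool pointing down it reaches from about 0.35 to 0.875 m from the base axis. Payload 4.2 kg.
Tool frame: the origin (TCP) lies on the centre line of the jaws, within the pads' length; the fingertips stand tip_reach ahead of it and the grasp point (between the pads) is the TCP (tip_reach is the distance from the TCP to the fingertips, in m); z points along the fingers, y is the line along which they close (so a half turn about z gives the same grasp; the last joint's range is limited). The gripper opens to 87 mm and grips with 3 to 60 N. Pads are 19 mm wide; open, the fingers measure 117 mm over their backs; the gripper's body (75 mm by 190 mm) begins 51 mm behind the grasp point.
Start: joints at [81.165, 22.042, 0.453, 0, -68.411, -14.817], TCP at [0.251, 0.572, 0.242] pointing down, gripper open.
Joint ranges: [-179.83, 179.83], [-69.29, 118.12], [-61.27, 80.66], [-181.25, 117.63], [-171.15, -9.14], [-177.46, 177.46]. Speed limits (degrees/s): [159.86, 159.86, 180, 180, 180, 180].

## Interface

Orientations are given as a 3x3 rotation matrix whose columns are the frame's x, y, z axes.
In Python, from station import sense, capture, finish_job, tip_reach gives the robot as it stands.
- The arm moves only by the tool arm_command, never from a script. Its argument "deltas" is a list of rows, each a list of 7 numbers: the turn, a rotation vector about the tool's x, y, z in rad, then the shift along the tool's x, y, z in cm, then the closure, from -1 (fully open) to 1 (shut), so that 0 is half open. In form: [[rx, ry, rz, dx, dy, dz, hand], ...]. A call has 1 to 8 rows; each row is the pose to reach, as a shift and turn from the pose commanded when the call began, along the tool's axes at that moment; what a row does not reach only later rows make up. A row lasts 1/12 s, in which the tool goes at most 41.7 mm and 7.16 degrees, less where a joint would pass 70% of its speed; a pose out of reach is approached as far as the arm can. A call with a gripper value outside its range is refused whole. The fingers move at their own pace and stop on an object; the grip force is fixed at half the most. Time passes only in rows, so rows that repeat a pose let the fingers close. It gives the time, the measured TCP pose, the force, the opening and the grip force at its end, in the units of the state.
- sense(): the state, without advancing time (a new reading comes with each control period).
- capture(name): name is "scene" or "top" or "wrist"; returns a dict with "pixels" (384x512x3 uint8, blue, green, red), "fovy" (degrees; the focal length in pixels is half the picture's height over the tangent of half this angle, whatever the lens; pixels are square), "cx", "cy" (the principal point, pixels), "rvec" (rotation vector, rad) and "tvec" (3), from world to camera coordinates, as OpenCV has them. Camera axes: x right, y down, z forward; pixel columns grow to the right and rows downward; lengths in m; the calibration is good to about 2 mm. A picture is of the moment at which its call begins. There is no depth.
- finish_job(): hands the job in; it is judged then, once.
The state is a dict: "time_s": time; "joints": joint angles; "joint_velocities": joint speeds; "effort": joint torques, N m; "tcp_pos": TCP position; "ee_rot": TCP orientation; "wrist_force": force on the tool from outside, world axes, zero at the start; "moment": the same for the moment, N m; "gripper_width": opening from 0.0 (shut) to 1.0 (fully open); "gripper_force": force on a finger pad.
Only numpy, scipy, OpenCV 4.12 (cv2) and the standard library are available. Lean on these libraries where they do the work, as an engineer would, in place of code of your own. Each camera call takes 0.05 s, during which the arm holds its last target. There are 200 camera calls.

## Working session

There is one attempt and no reset: what is moved stays moved. The work goes in short steps, Python scripts to look and compute and a tool call to move; the robot and the scene stay as the last step left them, time stands still between calls to the robot, and variables do not carry over. Pictures are saved under pics/ and viewed, at most 10 in all, crops included, and the job is handed in when it is done.

Besides the shell and the picture viewer there is one more tool, called after "Emit:" as name(argument=value, ...), one argument or row to a line, values as JSON. arm_command: Moves the arm, as the interface text tells. Its arguments: {"type":"object","properties":{"deltas":{"type":"array"}},"required":["deltas"]}

```bash
mkdir -p pics; cat > h.py <<'E'
import numpy as np, cv2
from station import sense, capture, finish_job, tip_reach
def ray(c,u,v):
    R=cv2.Rodrigues(np.array(c["rvec"],float))[0]; t=np.array(c["tvec"],float).ravel()
    f=c["pixels"].shape[0]/2/np.tan(np.radians(c["fovy"])/2)
    return -R.T@t, R.T@np.array([(u-c["cx"])/f,(v-c["cy"])/f,1.])
def onplane(c,u,v,z):
    o,d=ray(c,u,v); return o+d*(z-o[2])/d[2]
def cross(a,b):
    (o,d),(p,e)=a,b
    s=np.linalg.lstsq(np.c_[d,-e],p-o,rcond=None)[0]; A=o+d*s[0];B=p+e*s[1]
    return (A+B)/2,np.linalg.norm(A-B)
E
python3 - <<'E'
from h import *
print(tip_reach); s=sense(); print(s)
for n in("scene","top","wrist"):
    c=capture(n); np.save(n+"0.npy",c,allow_pickle=True); cv2.imwrite(f"pics/{n}0.png",c["pixels"])
    print(n,c["fovy"],ray(c,c["cx"],c["cy"]))
E
```

```text
0.019
{'time_s': 0.0, 'joints': array([ 8.11636292e+01,  2.20928064e+01,  3.79076368e-01, -2.81141580e-02,
       -6.84123223e+01, -1.48173050e+01]), 'joint_velocities': array([ 0.00171925,  0.04208009,  0.01771591, -0.04699952,  0.11266709,
        0.05212153]), 'effort': array([ 9.29027883e-04, -3.90667534e+01,  1.87398595e+01,  4.21961501e+00,
        1.09121029e-02, -1.90389133e-04]), 'tcp_pos': array([0.25050577, 0.57198051, 0.24043549]), 'ee_rot': array([[ 9.15914673e-01, -4.01372259e-01, -7.88796837e-04],
       [-4.01373016e-01, -9.15912265e-01, -2.10378392e-03],
       [ 1.21931809e-04,  2.24348833e-03, -9.99997476e-01]]), 'wrist_force': array([-0.42620224, -0.16614882,  0.56926594]), 'moment': array([-0.00592019, -0.03560883, -0.03938411]), 'gripper_force': 0.0, 'gripper_width': 1.0007224040984186}
scene 46.49746880428358 (array([ 1.21645733, -1.15778138,  0.97813125]), array([-0.43294333,  0.72688117, -0.53310771]))
top 42.439136594217345 (array([0.37081818, 0.01714561, 1.4655886 ]), array([ 0.12475175, -0.01053198, -0.99213209]))
wrist 62.42382392021001 (array([0.31144322, 0.54495708, 0.38523789]), array([-0.22664452,  0.09682846, -0.96915247]))
```

View pics/top0.png

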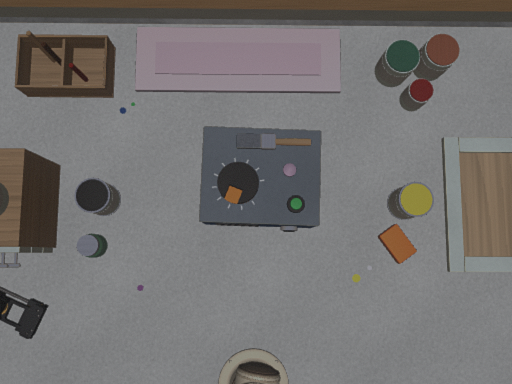

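View pics/scene0.png

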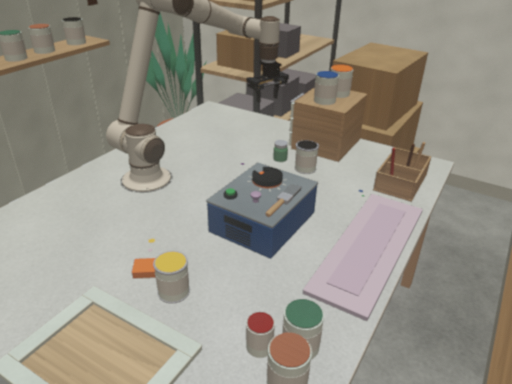

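The top view shows the dial at about (238,183), with its orange slot at (234,195). The green button is at (296,204), the knob at (290,170), and the brush at the back of the lid. In the scene view the dial is at (267,177) and the button at (231,193).

```bash
cat > m.py <<'E'
from h import *
def blob(c,lo,hi,box):
    x0,y0,x1,y1=box; hsv=cv2.cvtColor(c["pixels"],cv2.COLOR_BGR2HSV)[y0:y1,x0:x1]
    m=cv2.inRange(hsv,lo,hi); n,l,s,k=cv2.connectedComponentsWithStats(m)
    if n<2: return None
    i=1+np.argmax(s[1:,4]); return k[i]+[x0,y0],s[i],(l==i)
E
python3 - <<'E'
from m import *
T=np.load("top0.npy",allow_pickle=True).item();S=np.load("scene0.npy",allow_pickle=True).item()
bt={"T":(200,125,325,230),"S":(205,160,320,250)}
for nm,lo,hi,z in(("green",(45,100,50),(80,255,255),.172),("orange",(3,130,90),(20,255,255),.158),("dial",(0,0,0),(179,255,45),.178),("knob",(135,30,90),(170,255,255),.17)):
    a=blob(T,lo,hi,(215,150,325,230));b=blob(S,lo,hi,(205,160,295,205))
    for q in(a,b): print(nm,q and (q[0].round(1),q[1]))
    if a is None or b is None: continue
    print("  plane",onplane(T,*a[0],z).round(4),onplane(S,*b[0],z).round(4),"cross",cross(ray(T,*a[0]),ray(S,*b[0])))
for c,n,b in((T,"T",(195,120,330,240)),(S,"S",(200,155,325,250))):
    x0,y0,x1,y1=b; cv2.imwrite(f"pics/crop{n}.png",cv2.resize(c["pixels"][y0:y1,x0:x1],None,fx=5,fy=5,interpolation=cv2.INTER_CUBIC)[:600])
# lid corners rough (top view)
for p in((204,127),(321,129),(319,222),(200,220)): print(onplane(T,*p,.15).round(3))
E
python3 -c "
import cv2,numpy as np
a=cv2.imread('pics/cropT.png');b=cv2.imread('pics/cropS.png')
a=cv2.resize(a,(400,355));b=cv2.resize(b,(400,int(b.shape[0]*400/b.shape[1])));h=max(a.shape[0],b.shape[0])
o=np.zeros((h,800,3),np.uint8);o[:a.shape[0],:400]=a;o[:b.shape[0],400:]=b;cv2.imwrite('pics/both.png',o)"
```

```text
green (array([295.7, 203.2]), array([ 75,  48,  12,  12, 111], dtype=int32))
green (array([230. , 191.2]), array([21, 29,  9,  5, 37], dtype=int32))
  plane [ 0.5033 -0.108   0.172 ] [ 0.5042 -0.117   0.172 ] cross (array([ 0.50193288, -0.10973944,  0.16747014]), np.float64(0.004492545747504022))
orange (array([232.8, 194.4]), array([ 10,  36,  17,  18, 205], dtype=int32))
orange (array([261.3, 172.4]), array([55, 12,  4,  2,  7], dtype=int32))
  plane [0.5273 0.0581 0.158 ] [0.5171 0.068  0.158 ] cross (array([0.52505976, 0.05697152, 0.16609338]), np.float64(0.0030090329026825806))
dial (array([246.6, 173.7]), array([ 17,  13,  26,  29, 167], dtype=int32))
dial None
knob (array([289.2, 169.3]), array([ 68,  13,  13,  13, 135], dtype=int32))
knob (array([255.6, 195. ]), array([47, 33,  8,  6, 28], dtype=int32))
  plane [ 0.5939 -0.0913  0.17  ] [ 0.5869 -0.088   0.17  ] cross (array([ 0.59153708, -0.09205948,  0.17405169]), np.float64(0.0039032502407919585))
[0.713 0.139 0.15 ]
[ 0.71 -0.18  0.15]
[ 0.456 -0.172  0.15 ]
[0.459 0.145 0.15 ]
```

View pics/both.png

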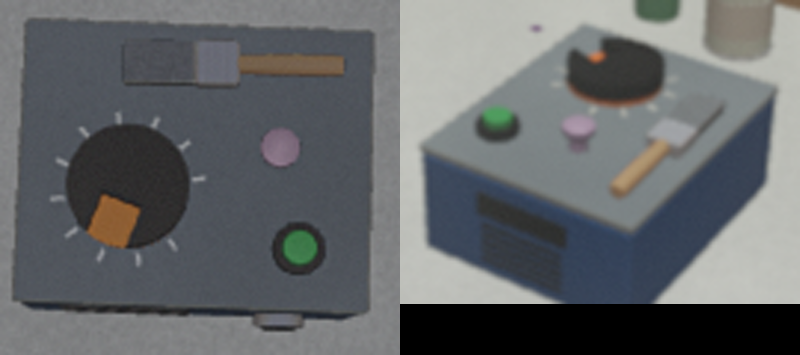

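The crops show the dial centre at top pixel (238.2,182.8), with the slot opening down and left towards -x and slightly +y. I'll hover near it with the fingers closed and tool y along the slot, then look again from there.

```bash
cat > plan.py <<'E'
from h import *
def delta(p,yx):
    "tool-axis shift (cm) and turn rz (rad) from measured pose to position p, tool x yaw yx (deg)"
    s=sense(); R=s["ee_rot"]; d=R.T@(np.array(p)-s["tcp_pos"])*100
    y=np.degrees(np.arctan2(R[1,0],R[0,0])); w=(yx-y+180)%360-180
    print("t",s["time_s"],"pos",s["tcp_pos"].round(4),"yaw",y.round(2),"J",s["joints"].round(1),"shift",d.round(2),"rz",round(-np.radians(w),3),"F",s["wrist_force"].round(1))
E
python3 - <<'E'
from plan import *
T=np.load("top0.npy",allow_pickle=True).item()
a=onplane(T,238.2,182.8,.178); b=onplane(T,232.8,194.4,.158); e=b-a; yw=np.degrees(np.arctan2(e[1],e[0]))
print(a,b,np.linalg.norm(e[:2]),yw)
r=np.array([np.cos(np.radians(yw)),np.sin(np.radians(yw))]); p=a[:2]+.036*r
print(p); delta([*p,.27],yw+90)
E
```

```text
[0.55577851 0.04364121 0.178     ] [0.52737161 0.0581619  0.158     ] 0.03190301832219879 152.9253570877808
[0.5237236  0.06002665]
t 0.15 pos [0.2506 0.5721 0.2407] yaw -23.66 J [ 81.2  22.1   0.4  -0.  -68.4 -14.8] shift [45.57 35.95 -2.86] rz 1.63 F [ 0.1  0.3 -0.5]
```

Emit:
arm_command(
  deltas=[
    [0,0,0.1,2.8,2.2,-2.8,1],
    [0,0,0.2,5.6,4.4,-2.8,1],
    [0,0,0.3,8.4,6.6,-2.8,1],
    [0,0,0.4,11.2,8.8,-2.8,1],
    [0,0,0.5,14,11,-2.8,1],
    [0,0,0.6,16.8,13.2,-2.8,1],
    [0,0,0.7,19.6,15.4,-2.8,1],
    [0,0,0.8,22.4,17.7,-2.8,1],
  ],
)

```text
time_s: 0.82
tcp_pos: [0.3852, 0.3188, 0.2694]
ee_rot: [[0.346, -0.938, -0.0], [-0.938, -0.346, -0.0], [0.0, 0.0, -1.0]]
wrist_force: [0.5, -0.7, 0.4]
gripper_width: 0.475
gripper_force: 0.0
```

```bash
python3 -c "
from plan import *
delta([.5237,.060,.27],242.9)"
```

```text
t 0.8167 pos [0.3852 0.3188 0.2694] yaw -69.75 J [ 58.2   8.6 -14.   -0.  -67.4 -38. ] shift [29.07 -4.03 -0.06] rz 0.826 F [ 0.5 -0.7  0.4]
```

Emit:
arm_command(
  deltas=[
    [0,0,0.1,3.6,-0.5,0,1],
    [0,0,0.2,7.2,-1,0,1],
    [0,0,0.3,10.8,-1.5,0,1],
    [0,0,0.4,14.4,-2,0,1],
    [0,0,0.5,18,-2.5,0,1],
    [0,0,0.6,21.6,-3,0,1],
    [0,0,0.7,25.2,-3.5,0,1],
    [0,0,0.8,29,-4,0,1],
  ],
)

```text
time_s: 1.48
tcp_pos: [0.5243, 0.0613, 0.2695]
ee_rot: [[-0.432, -0.902, -0.0], [-0.902, 0.432, 0.0], [-0.0, 0.0, -1.0]]
wrist_force: [1.4, 0.6, -0.3]
gripper_width: 0.009
gripper_force: 0.0
```

Emit:
arm_command(
  deltas=[
    [0,0,0.02,0,0,0,1],
    [0,0,0.02,0,0,0,1],
    [0,0,0.02,0,0,0,1],
  ],
)

```text
time_s: 1.73
tcp_pos: [0.5237, 0.0627, 0.2691]
ee_rot: [[-0.446, -0.895, -0.001], [-0.895, 0.446, -0.0], [0.0, 0.001, -1.0]]
wrist_force: [-0.5, 0.1, 0.7]
gripper_width: 0.005
gripper_force: 0.0
```

```bash
python3 - <<'E'
from plan import *
delta([.5237,.060,.27],242.9)
for n in("wrist","top"):
    c=capture(n); np.save(n+"1.npy",c,allow_pickle=True); cv2.imwrite(f"pics/{n}1.png",c["pixels"])
w=c["pixels"][120:240,180:340]
a=np.load("wrist1.npy",allow_pickle=True).item()["pixels"]
cv2.imwrite("pics/w1.png",np.hstack([a,cv2.resize(w,(288,216)) if 0 else cv2.copyMakeBorder(cv2.resize(w,(288,216)),0,168,0,0,0)]))
E
```

```text
t 1.7333 pos [0.5237 0.0627 0.2691] yaw -116.47 J [ 24.5  11.4 -10.5  -0.  -68.1 -50.9] shift [ 0.24 -0.12 -0.09] rz 0.011 F [-0.5  0.1  0.7]
```

View pics/w1.png

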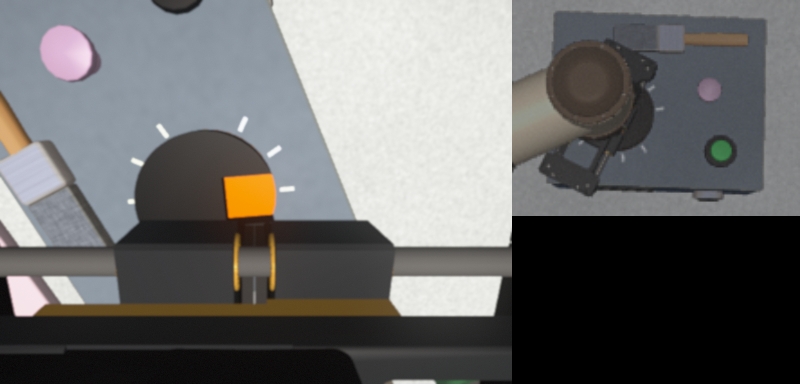

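The wrist view shows the dial disc around (205,190). The orange slot floor spans (224..276, 175..218), and the slot axis runs nearly along the image horizontal. I'll fit the rim and the slot walls next.

```bash
cat > dial.py <<'E'
from m import *
from scipy.optimize import least_squares
def meas(c,box,ymax):
    k=blob(c,(3,130,90),(22,255,255),box)
    m=k[2].astype(np.uint8)*255
    cs=max(cv2.findContours(m,cv2.RETR_EXTERNAL,cv2.CHAIN_APPROX_NONE)[0],key=cv2.contourArea)[:,0]+np.array(box[:2])
    P=np.array([onplane(c,u,v,.158)[:2] for u,v in cs])
    rect=cv2.minAreaRect((P*1000).astype(np.float32)); B=cv2.boxPoints(rect)
    # dark disc boundary: for each column first dark pixel under bright lid
    g=cv2.GaussianBlur(cv2.cvtColor(c["pixels"],cv2.COLOR_BGR2GRAY),(3,3),0)
    return rect,B,g
E
python3 - <<'E'
from dial import *
c=np.load("wrist1.npy",allow_pickle=True).item()
rect,B,g=meas(c,(130,120,330,230),0); print(rect,B.round(1))
pts=[]
for u in range(150,262,3):
    col=g[115:200,u]; 
    i=np.where(col<60)[0]
    if len(i): pts.append((u,115+i[0]))
for v in range(150,175,3):
    i=np.where(g[v,230:300]<60)[0]
    if len(i): pts.append((230+i[-1]+1,v))
for v in range(160,200,3):
    i=np.where(g[v,110:180]<60)[0]
    if len(i): pts.append((110+i[0],v))
Q=np.array([onplane(c,u,v,.178)[:2] for u,v in pts])
f=lambda p:np.hypot(*(Q-p[:2]).T)-p[2]
r=least_squares(f,[.556,.044,.055],loss="soft_l1",f_scale=.001); print(r.x, np.abs(r.fun).max(), np.median(np.abs(r.fun)))
a=r.x[:2]*1000
for q in (B,): print((q-a).round(1), [round(float(np.degrees(np.arctan2(*(p-a)[::-1]))),1) for p in q])
# ticks on lid plane
hsv=cv2.cvtColor(c["pixels"],cv2.COLOR_BGR2HSV); m=cv2.inRange(hsv,(0,0,190),(179,40,255)); m[:,:120]=0;m[:110]=0;m[215:]=0;m[:,300:]=0
n,l,s,k=cv2.connectedComponentsWithStats(m)
for i in range(1,n):
    if 15<s[i,4]<200:
        p=onplane(c,*k[i],.1505)[:2]*1000-a; print(k[i].round(),p.round(1),np.hypot(*p).round(1),np.degrees(np.arctan2(p[1],p[0])).round(1))
E
```

```text
((525.021484375, 58.7044792175293), (36.682376861572266, 42.11302947998047), 68.15422058105469) [[498.7  49.5]
 [537.7  33.8]
 [551.4  67.9]
 [512.3  83.6]]
[0.57811824 0.02483749 0.02500921] 0.018509527006485692 0.0028802765528264003
[[-79.5  24.7]
 [-40.4   9. ]
 [-26.7  43.1]
 [-65.8  58.7]] [162.7, 167.4, 121.8, 138.3]
[242. 124.] [-73.5 -21. ] 76.5 -164.0
[162. 131.] [-12.7 -45.3] 47.0 -105.7
[274. 151.] [-86.9  10.1] 87.5 173.4
[137. 161.] [ 19.2 -32.9] 38.2 -59.7
[287. 189.] [-83.   43.8] 93.9 152.2
[130. 201.] [42.  -6.2] 42.4 -8.3
```

Slot yaw is about 158.2° and the axis is about (556.5,44.8) mm; the ticks agree, with r≈66 mm and angles of 158.2+30k. Next I align over the slot and descend.

```bash
python3 -c "
from plan import *
delta([.5231,.0582,.183],-111.8)"
```

```text
t 1.8333 pos [0.5235 0.0637 0.2695] yaw -116.36 J [ 24.6  11.4 -10.5  -0.  -68.1 -50.9] shift [ 0.51 -0.21  8.65] rz -0.08 F [-0.1 -0.1 -0.3]
```

Emit:
arm_command(
  deltas=[
    [0,0,-0.08,0.5,-0.2,0,1],
    [0,0,-0.08,0.5,-0.2,1.5,1],
    [0,0,-0.08,0.5,-0.2,3,1],
    [0,0,-0.08,0.5,-0.2,4.5,1],
    [0,0,-0.08,0.5,-0.2,5.5,1],
    [0,0,-0.08,0.5,-0.2,5.5,1],
    [0,0,-0.08,0.5,-0.2,5.5,1],
  ],
)

```text
time_s: 2.42
tcp_pos: [0.5234, 0.0582, 0.2146]
ee_rot: [[-0.371, -0.929, -0.0], [-0.929, 0.371, -0.001], [0.001, 0.0, -1.0]]
wrist_force: [0.2, -0.6, -0.4]
gripper_width: 0.005
gripper_force: 0.0
```

```bash
python3 -c "
from plan import *
c=capture('wrist'); cv2.imwrite('pics/w2.png',c['pixels'])
delta([.5231,.0582,.183],-111.8)"
```

```text
t 2.4667 pos [0.5239 0.0582 0.2153] yaw -111.8 J [ 24.   13.7 -15.6   0.  -60.6 -45.8] shift [0.03 0.08 3.23] rz 0.0 F [-0.1  0.2 -0.3]
```

View pics/w2.png

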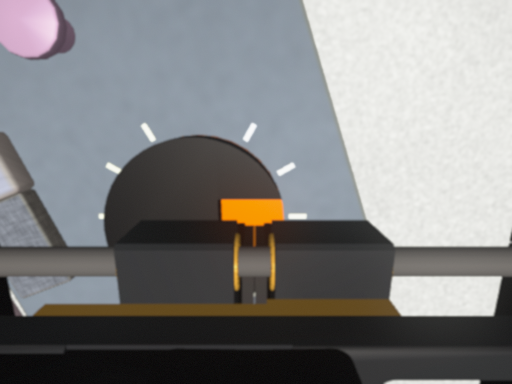

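The slot floor spans columns 220–283 at row 210, with the finger centre line at 255, so it is radially centred. I'll check where the fingertips project before descending.

```bash
python3 - <<'E'
from h import *
c=capture("wrist"); s=sense(); f=192/np.tan(np.radians(c["fovy"])/2)
K=np.array([[f,0,c["cx"]],[0,f,c["cy"]],[0,0,1]])
for x,y,z in((0,0,.019),(.0095,.015,.019),(.0095,-.015,.019),(.0095,.015,0),(.0095,.0375,-.051),(.0095,.015,-.051),(.0375,.0375,-.051),(.0375,.095,-.051)):
    p=s["tcp_pos"]+s["ee_rot"]@np.array([x,y,z]); print((x,y,z),cv2.projectPoints(p[None],np.array(c["rvec"],float),np.array(c["tvec"],float),K,None)[0].ravel().round(0))
p=capture("top")
cv2.imwrite("pics/s2.png",np.hstack([cv2.resize(capture("scene")["pixels"][120:230,190:320],(520,440),interpolation=cv2.INTER_CUBIC),cv2.resize(p["pixels"][120:240,195:265],(256,440),interpolation=cv2.INTER_CUBIC)]))
E
```

```text
(0, 0, 0.019) [253. 242.]
(0.0095, 0.015, 0.019) [281. 226.]
(0.0095, -0.015, 0.019) [225. 226.]
(0.0095, 0.015, 0) [284. 239.]
(0.0095, 0.0375, -0.051) [366. 297.]
(0.0095, 0.015, -0.051) [298. 297.]
(0.0375, 0.0375, -0.051) [374. 216.]
(0.0375, 0.095, -0.051) [560. 216.]
```

View pics/s2.png

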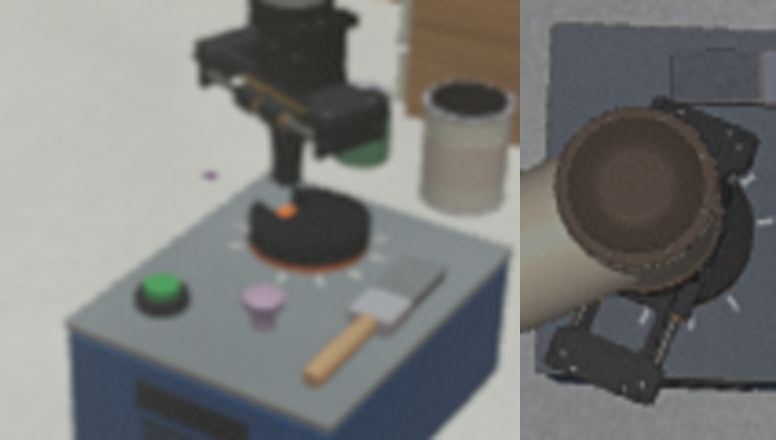

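The scene crop shows the closed, narrow fingers right over the orange slot, around crop pixel (288,190). Descending into the slot.

Emit:
arm_command(
  deltas=[
    [0,0,0,0,0.1,0.8,1],
    [0,0,0,0,0.1,1.6,1],
    [0,0,0,0,0.1,2.4,1],
    [0,0,0,0,0.1,3.1,1],
    [0,0,0,0,0.1,3.1,1],
    [0,0,0,0,0.1,3.1,1],
  ],
)

```text
time_s: 3.12
tcp_pos: [0.5223, 0.0577, 0.1828]
ee_rot: [[-0.373, -0.928, -0.002], [-0.928, 0.373, -0.001], [0.001, 0.001, -1.0]]
wrist_force: [0.9, 1.2, 0.5]
gripper_width: 0.005
gripper_force: 0.0
```

```bash
python3 - <<'E'
from plan import *
A=np.array([.5565,.0448]); s=sense(); R=s["ee_rot"]
delta([*A,.184],-111.8)
# arc rows: centre at 36 out, lateral L cw, tool y yaw = 158.2-phi ; relative to nominal entry pose (lateral 0)
def pose(phi,L):
    a=np.radians(158.2-phi); e=np.array([np.cos(a),np.sin(a)]); cw=np.array([e[1],-e[0]]); return A+.036*e+L*cw
# one 30deg call from (0,L0): in tool axes of its start (tool x = -cw, y = e)
for L in (.0095,):
  for k in range(0,9):
    d=pose(3.75*k,L)-pose(0,L); a=np.radians(158.2); e=np.array([np.cos(a),np.sin(a)]); cw=np.array([e[1],-e[0]])
    print(k,round(np.radians(3.75*k),3),round(-d@cw*100,2),round(d@e*100,2))
E
```

```text
t 3.1167 pos [0.5223 0.0577 0.1828] yaw -111.89 J [ 24.   15.5 -18.4   0.  -56.3 -45.9] shift [-0.08 -3.65 -0.13] rz -0.002 F [0.9 1.2 0.5]
0 0.0 0.0 0.0
1 0.065 -0.23 -0.07
2 0.131 -0.46 -0.15
3 0.196 -0.68 -0.25
4 0.262 -0.9 -0.37
5 0.327 -1.11 -0.5
6 0.393 -1.31 -0.64
7 0.458 -1.49 -0.79
8 0.524 -1.67 -0.96
```

Emit:
arm_command(
  deltas=[
    [0,0,0,-0.3,0,0,1],
    [0,0,0,-0.6,0,0,1],
    [0,0,0,-0.9,0,0,1],
    [0,0,0,-0.9,0,0,1],
  ],
)

```text
time_s: 3.45
tcp_pos: [0.5264, 0.0661, 0.184]
ee_rot: [[-0.372, -0.928, 0.001], [-0.928, 0.372, -0.001], [0.001, -0.001, -1.0]]
wrist_force: [0.7, -3.2, 0.4]
gripper_width: 0.005
gripper_force: 1.4
```

Emit:
arm_command(
  deltas=[
    [0,0,0.065,-0.23,-0.07,0,1],
    [0,0,0.131,-0.46,-0.15,0,1],
    [0,0,0.196,-0.68,-0.25,0,1],
    [0,0,0.262,-0.9,-0.37,0,1],
    [0,0,0.327,-1.11,-0.5,0,1],
    [0,0,0.393,-1.31,-0.64,0,1],
    [0,0,0.458,-1.49,-0.79,0,1],
    [0,0,0.524,-1.67,-0.96,0,1],
  ],
)

```text
time_s: 4.12
tcp_pos: [0.5407, 0.0785, 0.1836]
ee_rot: [[-0.789, -0.614, -0.001], [-0.614, 0.789, 0.0], [0.0, 0.001, -1.0]]
wrist_force: [-2.5, -0.7, 1.3]
gripper_width: 0.003
gripper_force: 1.1
```

```bash
cat > look.py <<'E'
from plan import *; import sys
c=capture("wrist"); cv2.imwrite(f"pics/{sys.argv[1]}.png",c["pixels"]); np.save(sys.argv[1]+".npy",c,allow_pickle=True)
delta([.5565,.0448,.183],0)
s=sense(); d=s["tcp_pos"][:2]-[.5565,.0448]; R=s["ee_rot"]; print("r,lat_cw mm",(d@R[:2,1]*1000).round(1),(-d@R[:2,0]*1000).round(1),"phi",(158.2-np.degrees(np.arctan2(R[1,1],R[0,1])))%360,"M",s["moment"].round(2))
E
python3 look.py w3
```

```text
t 4.1667 pos [0.541  0.0785 0.1836] yaw -142.21 J [ 25.2  17.4 -15.5  -0.  -57.2 -77.4] shift [ 0.84 -3.62  0.05] rz -2.482 F [-1.6 -0.9  0.8]
r,lat_cw mm 36.2 8.4 phi 30.41225396201375 M [-0.08  0.25 -0.02]
```

View pics/w3.png

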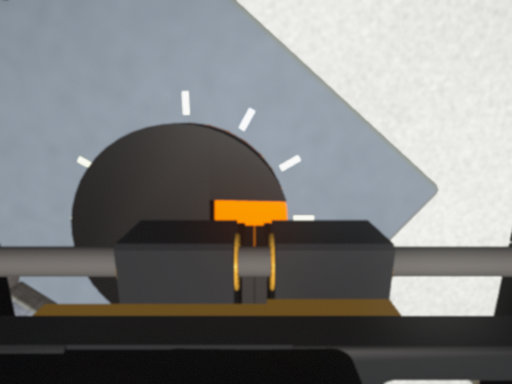

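The slot edge at row 200 is parallel to the tool again, and a tick lines up at (303,217), so that is one click. Continuing with the second.

Emit:
arm_command(
  deltas=[
    [0,0,0.065,-0.23,-0.07,0,1],
    [0,0,0.131,-0.46,-0.15,0,1],
    [0,0,0.196,-0.68,-0.25,0,1],
    [0,0,0.262,-0.9,-0.37,0,1],
    [0,0,0.327,-1.11,-0.5,0,1],
    [0,0,0.393,-1.31,-0.64,0,1],
    [0,0,0.458,-1.49,-0.79,0,1],
    [0,0,0.524,-1.67,-0.96,0,1],
  ],
)

```text
time_s: 4.83
tcp_pos: [0.5599, 0.0814, 0.1836]
ee_rot: [[-0.99, -0.139, -0.0], [-0.139, 0.99, 0.001], [0.0, 0.001, -1.0]]
wrist_force: [-3.2, 1.7, 1.1]
gripper_width: 0.0
gripper_force: 1.2
```

```bash
cat >> look.py <<'E'
# dial angle from the far (ccw) slot wall's foot on the orange floor
m=cv2.inRange(cv2.cvtColor(c["pixels"],cv2.COLOR_BGR2HSV),(3,150,90),(22,255,255))[120:222]
us=[u for u in range(150,330) if m[:,u].any()]; us=us[6:-6]
P=np.array([onplane(c,u,120+np.where(m[:,u])[0][0],.158)[:2] for u in us])
vx,vy,_,_=cv2.fitLine((P*1000).astype(np.float32),cv2.DIST_HUBER,0,.01,.01).ravel()
print("slot phi",((158.2-np.degrees(np.arctan2(vy,vx))+90-s0)%180-90+s0 if (s0:=(158.2-np.degrees(np.arctan2(R[1,1],R[0,1])))%360) else 0, "cols",us[0],us[-1])
E
python3 look.py w4
```

```text
File "look.py", line 10
    print("slot phi",((158.2-np.degrees(np.arctan2(vy,vx))+90-s0)%180-90+s0 if (s0:=(158.2-np.degrees(np.arctan2(R[1,1],R[0,1])))%360) else 0, "cols",us[0],us[-1])
         ^
SyntaxError: '(' was never closed
```

```bash
sed -i '$d' look.py; cat >> look.py <<'E'
p0=(158.2-np.degrees(np.arctan2(R[1,1],R[0,1])))%360
ps=158.2-np.degrees(np.arctan2(vy,vx)); print("slot phi",(ps-p0+90)%180-90+p0,"cols",us[0],us[-1])
E
python3 look.py w4
```

```text
t 4.8833 pos [0.5601 0.0812 0.1835] yaw -172.17 J [ 2.460e+01  1.910e+01 -1.280e+01 -1.000e-01 -5.810e+01 -1.068e+02] shift [ 0.86 -3.56  0.05] rz -3.005 F [-1.9  1.5  0.9]
r,lat_cw mm 35.6 8.6 phi 60.369239681915104 M [ 0.14  0.38 -0.02]
slot phi 62.45748901367185 cols 220 281
```

Emit:
arm_command(
  deltas=[
    [0,0,0.065,-0.23,-0.07,0,1],
    [0,0,0.131,-0.46,-0.15,0,1],
    [0,0,0.196,-0.68,-0.25,0,1],
    [0,0,0.262,-0.9,-0.37,0,1],
    [0,0,0.327,-1.11,-0.5,0,1],
    [0,0,0.393,-1.31,-0.64,0,1],
    [0,0,0.458,-1.49,-0.79,0,1],
    [0,0,0.524,-1.67,-0.96,0,1],
  ],
)

```text
time_s: 5.55
tcp_pos: [0.5781, 0.0744, 0.1836]
ee_rot: [[-0.927, 0.374, 0.0], [0.374, 0.927, 0.001], [0.0, 0.001, -1.0]]
wrist_force: [-1.4, 2.3, 1.0]
gripper_width: 0.001
gripper_force: 1.4
```

```bash
python3 look.py w5
```

```text
t 5.6 pos [0.5782 0.0742 0.1836] yaw 157.87 J [ 2.320e+01  2.070e+01 -1.040e+01 -1.000e-01 -5.890e+01 -1.353e+02] shift [ 0.9  -3.54  0.06] rz 2.755 F [-2.4  2.6  0.6]
r,lat_cw mm 35.4 9.0 phi 90.32736017168602 M [ 0.49  0.26 -0.  ]
slot phi 92.54561614990234 cols 220 281
```

Emit:
arm_command(
  deltas=[
    [0,0,0.065,-0.23,-0.07,0,1],
    [0,0,0.131,-0.46,-0.15,0,1],
    [0,0,0.196,-0.68,-0.25,0,1],
    [0,0,0.262,-0.9,-0.37,0,1],
    [0,0,0.327,-1.11,-0.5,0,1],
    [0,0,0.393,-1.31,-0.64,0,1],
    [0,0,0.435,-1.42,-0.73,0,1],
    [0,0,0.435,-1.42,-0.73,0,1],
  ],
)

```text
time_s: 6.27
tcp_pos: [0.5887, 0.0617, 0.1836]
ee_rot: [[-0.685, 0.728, 0.001], [0.728, 0.685, 0.0], [-0.0, 0.001, -1.0]]
wrist_force: [0.1, -0.2, 0.1]
gripper_width: 0.01
gripper_force: 0.0
```

```bash
python3 look.py w6
```

```text
t 6.3167 pos [0.5886 0.0618 0.1836] yaw 133.3 J [  21.7   21.5   -9.2   -0.   -59.3 -158.4] shift [ 0.97 -3.5   0.06] rz 2.327 F [-1.3 -0.5  0.8]
r,lat_cw mm 35.0 9.7 phi 114.89759423501093 M [-0.05 -0.15 -0.02]
slot phi 120.38645935058594 cols 221 282
```

The dial snapped ahead to 120° and the finger is free with no force. I'll back off from the wall and lift out.

Emit:
arm_command(
  deltas=[
    [0,0,0,0.4,0,0,1],
    [0,0,0,0.7,0,0,1],
    [0,0,0,0.7,0,0,1],
    [0,0,0,0.7,0,-1.5,1],
    [0,0,0,0.7,0,-3.5,1],
    [0,0,0,0.7,0,-5.5,1],
    [0,0,0,0.7,0,-7.5,1],
    [0,0,0,0.7,0,-7.5,1],
  ],
)

```text
time_s: 6.98
tcp_pos: [0.5858, 0.0673, 0.2635]
ee_rot: [[-0.685, 0.729, 0.009], [0.729, 0.685, 0.002], [-0.005, 0.008, -1.0]]
wrist_force: [0.5, -1.0, 0.3]
gripper_width: 0.007
gripper_force: 0.0
```

```bash
python3 - <<'E'
from dial import *
from plan import delta
c=capture("wrist"); cv2.imwrite("pics/w7.png",c["pixels"])
rect,B,g=meas(c,(130,80,330,221),0); print(rect,B.round(0))
delta([.504,-.107,.23],133.3)
E
```

```text
((582.6957397460938, 63.591270446777344), (42.55853271484375, 34.92007064819336), 41.8087043762207) [[555.  62.]
 [578.  36.]
 [610.  65.]
 [587.  91.]]
t 7.0333 pos [0.5847 0.0673 0.2611] yaw 133.19 J [  22.3   17.6   -3.3    0.   -68.8 -159.2] shift [ -7.17 -17.83   3.04] rz -0.002 F [ 0.4 -0.9 -0.5]
```

View pics/w7.png

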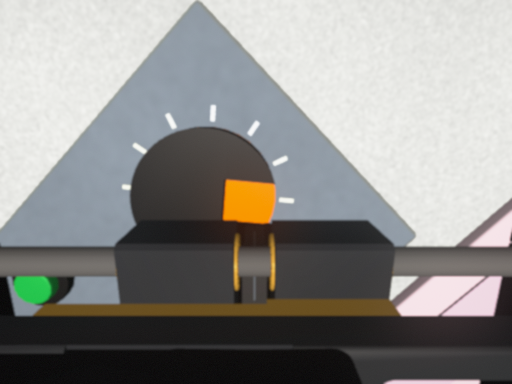

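The slot, at (250,201), lines up with the tick at (286,200), with yaw around 38–41°: four clicks. Now to above the button, whose green top shows at (37,288).

Emit:
arm_command(
  deltas=[
    [0,0,0,-1,-2.5,0,1],
    [0,0,0,-2,-5,0,1],
    [0,0,0,-3,-7.5,0,1],
    [0,0,0,-4,-10,0,1],
    [0,0,0,-5,-12.5,0,1],
    [0,0,0,-6,-15,1,1],
    [0,0,0,-7.2,-17.8,2,1],
    [0,0,0,-7.2,-17.8,2,1],
  ],
)

```text
time_s: 7.7
tcp_pos: [0.4989, -0.1102, 0.2357]
ee_rot: [[-0.681, 0.732, -0.007], [0.732, 0.681, 0.0], [0.005, -0.005, -1.0]]
wrist_force: [-0.8, 0.6, -0.1]
gripper_width: 0.004
gripper_force: 0.0
```

```bash
python3 - <<'E'
from m import *
from plan import delta
c=capture("wrist"); cv2.imwrite("pics/w8.png",c["pixels"])
k=blob(c,(45,100,50),(80,255,255),(100,60,420,222)); 
print(k and (k[0],k[1]))
if k:
    m=k[2].astype(np.uint8); C=max(cv2.findContours(m,0,1)[0],key=len)[:,0]+[100,60]
    P=np.array([onplane(c,u,v,.172)[:2]*1000 for u,v in C if v<218]); print(cv2.minEnclosingCircle(P.astype(np.float32)),P.mean(0))
delta([.504,-.107,.23],133.3)
E
```

```text
(array([258.36139067, 209.00365965]), array([ 136,  133,   46,   29, 1093], dtype=int32))
((499.4150695800781, -107.69510650634766), 15.6331148147583) [ 493.42099807 -101.58920768]
t 7.75 pos [ 0.5006 -0.109   0.2366] yaw 132.96 J [   5.9   11.4  -15.4   -0.   -63.4 -142.9] shift [-0.08  0.39  0.66] rz -0.006 F [ 0.  -0.6 -0. ]
```

View pics/w8.png

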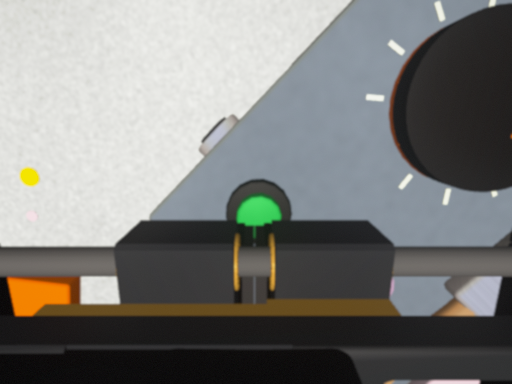

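The button's centre comes out at about (500,-108) mm, directly under the tip. Pressing in small steps.

Emit:
arm_command(
  deltas=[
    [0,0,0,0,0,1.5,1],
    [0,0,0,0,0,3,1],
    [0,0,0,0,0,4,1],
    [0,0,0,0,0,4.5,1],
    [0,0,0,0,0,4.8,1],
    [0,0,0,0,0,5,1],
    [0,0,0,0,0,5.1,1],
    [0,0,0,0,0,5.1,1],
  ],
)

```text
time_s: 8.42
tcp_pos: [0.503, -0.1072, 0.1881]
ee_rot: [[-0.684, 0.73, 0.0], [0.73, 0.684, 0.0], [-0.0, 0.0, -1.0]]
wrist_force: [-2.0, 1.4, 3.3]
gripper_width: 0.003
gripper_force: 1.6
```

Emit:
arm_command(
  deltas=[
    [0,0,0,0,0,0.1,1],
    [0,0,0,0,0,0.2,1],
    [0,0,0,0,0,0.3,1],
    [0,0,0,0,0,0.4,1],
    [0,0,0,0,0,0.4,1],
    [0,0,0,0,0,0.4,1],
  ],
)

```text
time_s: 8.92
tcp_pos: [0.5033, -0.1074, 0.1853]
ee_rot: [[-0.684, 0.73, 0.002], [0.73, 0.684, -0.0], [-0.001, 0.001, -1.0]]
wrist_force: [-4.2, 3.5, 10.3]
gripper_width: 0.005
gripper_force: 5.5
```

Emit:
arm_command(
  deltas=[
    [0,0,0,0,0,0.1,1],
    [0,0,0,0,0,0.2,1],
    [0,0,0,0,0,0.2,1],
    [0,0,0,0,0,0.2,1],
  ],
)

```text
time_s: 9.25
tcp_pos: [0.5034, -0.1074, 0.1851]
ee_rot: [[-0.684, 0.729, 0.002], [0.729, 0.684, -0.001], [-0.002, 0.001, -1.0]]
wrist_force: [-7.7, 5.0, 20.5]
gripper_width: 0.005
gripper_force: 10.0
```

Force rose to 20 N with no further travel, so the button is fully down. Releasing and lifting clear.

Emit:
arm_command(
  deltas=[
    [0,0,0,0,0,-0.5,1],
    [0,0,0,0,0,-1.5,1],
    [0,0,0,0,0,-3,1],
    [0,0,0,0,0,-5,1],
    [0,0,0,0,0,-8,1],
    [0,0,0,0,0,-11,1],
    [0,0,0,0,0,-12,1],
    [0,0,0,0,0,-12,1],
  ],
)

```text
time_s: 9.92
tcp_pos: [0.5048, -0.1077, 0.3048]
ee_rot: [[-0.684, 0.73, 0.008], [0.73, 0.684, -0.0], [-0.005, 0.006, -1.0]]
wrist_force: [-0.1, 0.1, -0.0]
gripper_width: 0.008
gripper_force: 0.0
```

Emit:
arm_command(
  deltas=[
    [0,0,0,-1.4,-2.5,0,1],
    [0,0,0,-2.8,-5,0,1],
    [0,0,0,-4.2,-7.5,0,1],
    [0,0,0,-4.2,-7.5,0,1],
    [0,0,0,-4.2,-7.5,0,1],
  ],
)

```text
time_s: 10.33
tcp_pos: [0.4761, -0.1903, 0.2999]
ee_rot: [[-0.681, 0.732, -0.002], [0.732, 0.681, 0.001], [0.002, -0.001, -1.0]]
wrist_force: [-0.2, 0.2, 0.3]
gripper_width: 0.004
gripper_force: 0.0
```

```bash
python3 - <<'E'
from m import *
c=capture("top"); S=capture("scene"); s=sense(); print(s["time_s"],s["tcp_pos"],s["wrist_force"])
k=blob(c,(3,130,90),(20,255,255),(215,150,270,215))
if k: b=onplane(c,*k[0],.158); a=np.array([.5558,.0436]); print(b,np.degrees(np.arctan2(b[1]-a[1],b[0]-a[0])))
cv2.imwrite("pics/end.png",np.hstack([cv2.resize(c["pixels"][115:240,190:330],(448,400)),cv2.resize(S["pixels"][150:250,200:288],(352,400))]))
E
```

```text
10.4333 [ 0.47676336 -0.18914909  0.3003751 ] [-0.06087827  0.0474461   0.2191471 ]
[0.58579039 0.06628134 0.158     ] 37.09973952667437
```

View pics/end.png

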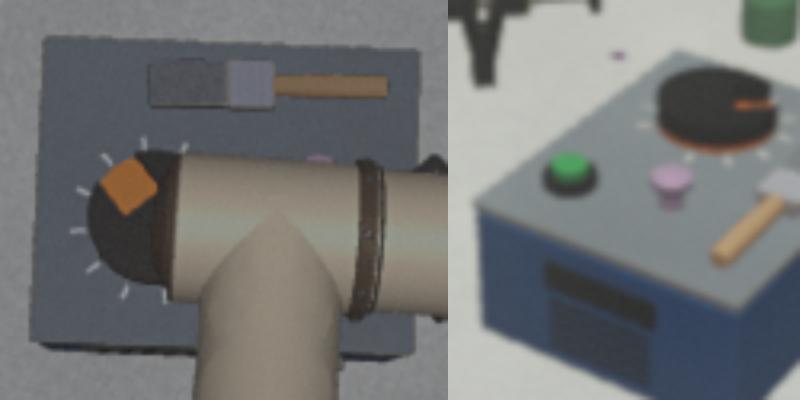

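The slot now sits at (130,187) in the left half, at 37° against 38° expected, so the dial has turned four clicks. The button is back up, and the brush and knob look undisturbed.

```bash
python3 -c "
from station import finish_job
print(finish_job())"
```

```text
the job is handed in; nothing more can be done
None
```

I turned the dial clockwise four clicks and it rests in that stop, then pressed the start button fully down and let it come back up; the brush and knob look unmoved, and I handed the job in at about 10.4 s.

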